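# Gauge the groove of a stone specimen

## Robot

A 6-joint arm with a two-finger parallel gripper is mounted at the origin on the work surface. World frame = base frame: x ahead of the robot, y to its left, z up, the work surface at z = 0. Lengths are in m, angles in rad, forces in N, time in s.
With the tool pointing down it reaches from about 0.35 to 0.975 m from the base axis. Payload 4.9 kg.
Tool frame: the origin (TCP) lies at the very end of the fingers, on their centre line; the grasp point (between the pads) lies 19 mm behind it (ctrl.grasp_offset is the distance from the TCP to the grasp point, in m); z points along the fingers, y is the line along which they close (so a half turn about z gives the same grasp; the last joint's range is limited). The gripper opens to 85 mm and grips with 20 to 120 N. Pads are 22 mm wide; open, the fingers measure 114 mm over their backs; the gripper's body (76 mm by 85 mm) begins 54 mm behind the grasp point. The pads swing forward as they close: fully open they stand 13 mm farther back than shut.
Start: joints at [1.186, 0.053, 1.613, -0, 1.476, -0.119], TCP at [0.164, 0.603, 0.231] pointing down, gripper open.
Joint ranges: [-3.01, 3.01], [-1.01, 2.22], [0.06, 2.58], [-1.02, 4.17], [0.09, 2.62], [-3.14, 3.14]. Speed limits (rad/s): [2.57, 2.57, 3.14, 3.14, 3.14, 3.14].

## Interface

Orientations are given as a rotation vector (axis times angle).
In Python, from station import ctrl, optics gives the robot as it stands.
- The arm moves only by the shell command python3 -m handwheel 'ROWS' [OPENING] [FORCE]. ROWS is JSON, a list of rows, each an object of numbers: "tx", "ty", "tz": the shift along the tool's x, y, z in mm; "roll": the turn about the tool's z in rad. A call has 1 to 12 rows; each row shifts and turns the commanded pose from where the row before left it, along the tool's axes as they then stand; what a row does not reach is not made up. A row lasts 1/12 s, in which the tool goes at most 41.7 mm and 7.16 degrees, less where a joint would pass 70% of its speed; a pose out of reach is approached as far as the arm can. A call with a gripper value outside its range is refused whole. OPENING is the finger opening in mm, from 0 to 85.4, set as the call begins (- or left out, the last holds). The fingers move at their own pace and stop on an object; FORCE is the grip in N (left out, the last holds). Time passes only in rows, so rows that do not move let the fingers close. It gives the time, the measured TCP pose, the force, the opening and the grip force at its end, in the units of the state.
- ctrl.get_obs(): the state, without advancing time (a new reading comes with each control period).
- optics.get_image(name): name is "side" or "top" or "wrist"; returns (picture, depth): 384x512x3 uint8, red, green, blue; 384x512 float32, m along the optical axis (not along the pixel's ray), 0 where there is no reading.
- optics.camera_params(name): a dict with "mtx" (3x3 intrinsics, pixels), "extrinsics" (4x4, takes a point from camera to world coordinates); the wrist camera has in their place "tool_from_camera" (4x4, takes a point from camera to tool coordinates, whose origin is the TCP and whose axes are the flange's). Camera axes: x right, y down, z forward; pixel columns grow to the right and rows downward; lengths in m; the calibration is good to about 2 mm. A picture is of the moment at which its call begins: read the wrist's pose just before it. camera_params takes no time and is no camera call.
- ctrl.finish_job(): hands the job in; it is judged then, once.
The state is a dict: "t": time; "q": joint angles; "dq": joint speeds; "effort": joint torques, N m; "tool_pos": TCP position; "tool_rot": TCP orientation; "contact_force": force on the tool from outside, world axes, zero at the start; "wrist_torque": the same for the moment, N m; "opening": finger opening in m; "grip_force": force on a finger pad.
Only numpy, scipy, OpenCV 4.12 (cv2) and the standard library are available. Lean on these libraries where they do the work, as an engineer would, in place of code of your own. Each camera call takes 0.05 s, during which the arm holds its last target. There are 200 camera calls.

## Task

Take the depth gauge from its stand, hold it upright with its foot across the groove of the clamped stone, feel for the groove with the probe, and press slowly and gently until the probe stands on the groove's floor and the foot bears flat on the stone; stay there for a moment. Then put the gauge back upright in its stand with the probe still showing the groove's depth, and leave everything else where it lies.

Things in the scene. Friction and masses are not known exactly. Their poses are not given: they have to be found in the camera images.
- gauge: Depth gauge, an upright T-shaped tool, 0.15 to 0.21 kg: steel foot 60 mm (x) x 16 mm (y) x 8 mm thick, on its middle an aluminium barrel 24 mm (x) x 16 mm (y) reaching 62 mm above the foot's underside. Origin: centre of the foot's flat underside; z up the barrel, x along the foot. Starts upright in its stand, foot ends on the seats, probe hanging free below.
- gauge_grip (a point): Where to hold the gauge: on the barrel's axis, 48 mm above the foot's underside, fingers closing along the gauge's y (16 mm). The thin stem above the barrel (button at 64 to 68 mm with the probe out) rises with the probe, at most to 88 mm, and is only for the eye.
- probe (a joint): How far the probe is pushed in, m: 0 = fully out (tip 20 mm below the foot's underside; starts 0 to 3 mm in), 0.020 = tip level with the underside. 0.020 minus this is the depth shown. It takes 3 to 4.6 N to push in, against a light spring, and friction then keeps it where it is: the reading stays when the gauge is lifted, and a probe pushed in too far stays in.
- probe_tip (a point): Tip of the probe: a flat-ended, polished (slippery) steel pin, 3 mm in diameter, on the barrel's axis, below the foot.
- clamp: Fixed bench clamp: steel base plate 100 (x) x 110 (y) x 8 mm with two jaws (tops at 26 mm) at its y ends, holding a square grey stone specimen 70 x 70 mm. Origin: centre of the plate's underside, z up. It stands left or right of the middle, the gauge's stand on the other side.
- clamp_top (a point): Nominal place only: on the clamp's middle, 42 mm above the bench. The stone's level top is really 38 to 46 mm above the bench, and its one straight groove, 5.5 mm wide, along the clamp's y right across the top, no chamfers, has its middle line up to 8 mm to either side in the clamp's x: see or feel for it. Its depth, to be gauged, is between 9 and 15 mm (the stone gives way only beyond 100 N).
- stand: The gauge's stand, fixed: base plate 120 x 56 x 6 mm with two posts along its x whose seats carry the ends of the gauge's foot 40 mm above the bench; 36 mm gap for the probe between them. Lips 5 mm above the seats leave the foot 8 mm of play each way in x, 9 mm in y. Origin: centre of its underside, z up. The gauge stands with its x along the stand's x, either way round.
- puck_a: A bystander, loose: white plaster disc 58 mm in diameter, 26 mm high; origin at the centre of its underside.
- puck_b: A bystander, loose: white plaster disc 58 mm in diameter, 26 mm high; origin at the centre of its underside.
- puck_c: A bystander, loose: white plaster disc 58 mm in diameter, 26 mm high; origin at the centre of its underside.
- cube_a: A bystander, loose: stone cube, 50 mm, without a groove; origin at the centre of its underside.
- cube_b: A bystander, loose: stone cube, 50 mm, without a groove; origin at the centre of its underside.
- weight: A bystander, loose: steel balance weight with a knob, 28 mm in diameter, 41 mm high; origin at the centre of its underside.
There are look-alikes about, which are no part of the job. Of the things that look like the stand, the largest one is meant.

How it is judged:
On the way:
1. foot pressed flat on the stone (1.2 mm, 2 degrees, over 5 N for 0.3 s), across the groove (15 degrees), at least 5 mm from its ends, the probe on the groove's floor (x of gauge in the frame of clamp between -0.0115 and 0.0115 m and y of gauge in the frame of clamp between -0.03 and 0.03 m and angle between gauge's own z axis and vertical below 0.04 rad and angle between the x axis of gauge and the x axis of clamp, either way round below 0.26 rad and contact force between gauge and clamp above 5 N and value of joint probe between 0.0068 and 0.0092 m), for 0.3 s.
At the end, for the whole second after the job is handed in: The gauge stands upright (3 degrees) and still in its stand, both ends of the foot down on the seats (within 3 mm in height, inside the lips, foot along the stand within 20 degrees), its probe still showing the groove's depth within 1.5 mm (z of gauge in the frame of stand between 0.037 and 0.042 m and horizontal distance between gauge and stand below 0.014 m and angle between the x axis of gauge and the x axis of stand, either way round below 0.35 rad and angle between gauge's own z axis and vertical below 0.05 rad and linear speed of gauge below 0.02 m/s and value of joint probe between 0.0065 and 0.0095 m); the robot touches nothing.
It fails at once if the gauge is pressed on the stone or clamp with more than 25 N (contact force between gauge and clamp above 25 N).
It fails at once if the robot itself bears on the stone or clamp with more than 8 N (contact force between any of the fingers, the arm and clamp above 8 N).
It fails at once if a bystander (disc, cube or weight) is moved more than 15 mm (distance of any of puck_a, puck_b, puck_c, cube_a, cube_b, weight from where it was at the start of the episode above 0.015 m).
It also fails if it takes over 70 s, if anything falls off the work surface, if the arm or the gripper's body presses on something with over 40 N, if the wrist force passes 120 N, or if a joint passes its speed limit or range.

## Working session

There is one attempt and no reset: what is moved stays moved. The work goes in short steps, Python scripts to look and compute and a shell command to move; the robot and the scene stay as the last step left them, time stands still between calls to the robot, and variables do not carry over. Pictures are saved under pics/ and viewed, at most 11 in all, crops included, and the job is handed in when it is done.

```bash
mkdir -p pics; ls; python3 - <<'E'
from station import ctrl, optics
import cv2,numpy as np
o=ctrl.get_obs(); print({k:np.round(v,3) for k,v in o.items()}, ctrl.grasp_offset)
ims=[]
for n in ["top","side"]:
    p,d=optics.get_image(n); np.savez(f"pics/{n}.npz",p=p,d=d); cv2.imwrite(f"pics/{n}0.png",p[:,:,::-1])
    c=optics.camera_params(n); print(n,np.round(c["mtx"],1).tolist(),np.round(c["extrinsics"],3).tolist())
print(optics.camera_params("wrist"))
E
```

```text
pics
{'t': np.float64(0.0), 'q': array([ 1.186,  0.053,  1.614, -0.   ,  1.476, -0.119]), 'dq': array([ 0.   , -0.   , -0.002,  0.   , -0.001, -0.001]), 'effort': array([-2.0000e-03, -3.9368e+01, -3.7018e+01, -0.0000e+00,  7.0000e-03,
       -0.0000e+00]), 'tool_pos': array([0.164, 0.602, 0.23 ]), 'tool_rot': array([-4.160e-01, -3.113e+00,  3.000e-03]), 'contact_force': array([-0.473, -0.059, -0.308]), 'wrist_torque': array([-0.04 , -0.005,  0.056]), 'grip_force': np.float64(0.0), 'opening': np.float64(0.086)} 0.0187
top [[352.1, 0.0, 254.0], [0.0, 352.1, 194.6], [0.0, 0.0, 1.0]] [[0.007, -0.998, 0.069, 0.443], [-1.0, -0.008, -0.017, -0.057], [0.018, -0.069, -0.997, 0.998], [0.0, 0.0, 0.0, 1.0]]
side [[347.3, 0.0, 254.0], [0.0, 347.3, 190.6], [0.0, 0.0, 1.0]] [[-0.713, -0.365, 0.598, 0.066], [-0.701, 0.365, -0.613, 0.386], [0.005, -0.856, -0.516, 0.488], [0.0, 0.0, 0.0, 1.0]]
{'mtx': array([[336.35542056,   0.        , 255.08300964],
       [  0.        , 336.35542056, 192.06785759],
       [  0.        ,   0.        ,   1.        ]]), 'tool_from_camera': array([[ 5.30459738e-04, -9.44496328e-01, -3.28521544e-01,
         8.50353290e-02],
       [ 9.99999832e-01,  4.24189326e-04,  3.95147262e-04,
         1.23508873e-03],
       [-2.33859805e-04, -3.28521698e-01,  9.44496394e-01,
        -1.42383779e-01],
       [ 0.00000000e+00,  0.00000000e+00,  0.00000000e+00,
         1.00000000e+00]])}
```

View pics/top0.png

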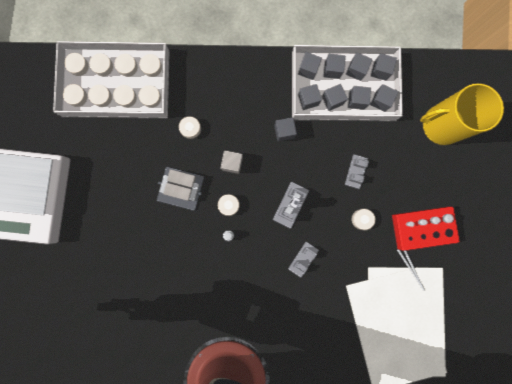

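View pics/side0.png

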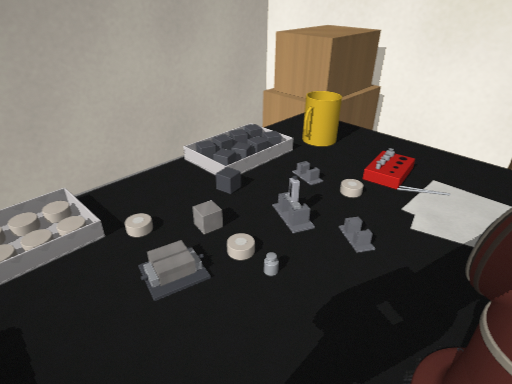

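The top view shows the clamp with its grooved stone at about (180,188) and the gauge in the large stand at about (291,204). The small stands at (357,171) and (303,260) are look-alikes. Next I'll measure both from the depth data.

```bash
cat > h.py <<'E'
import numpy as np,cv2
from scipy.spatial.transform import Rotation as R
from station import ctrl,optics
def world(n,d,mtx,T):
    v,u=np.mgrid[:d.shape[0],:d.shape[1]]
    P=np.stack([(u-mtx[0,2])*d/mtx[0,0],(v-mtx[1,2])*d/mtx[1,1],d],-1)
    W=P@T[:3,:3].T+T[:3,3]; W[d<=0]=np.nan; return W
def tool(o=None):
    o=o or ctrl.get_obs(); T=np.eye(4); T[:3,:3]=R.from_rotvec(o["tool_rot"]).as_matrix(); T[:3,3]=o["tool_pos"]; return T
def snap(n):
    T=tool(); p,d=optics.get_image(n); c=optics.camera_params(n)
    E=T@c["tool_from_camera"] if n=="wrist" else c["extrinsics"]
    return p,d,world(n,d,c["mtx"],E),c["mtx"],E
def rect(W,m):
    (c,s,a)=cv2.minAreaRect((W[m][:,:2]*1000).astype(np.float32)); return np.round(c,1),np.round(s,1),round(a,1),int(m.sum())
E
python3 - <<'E'
from h import *
z=np.load("pics/top.npz"); c=optics.camera_params("top"); W=world("top",z["d"],c["mtx"],c["extrinsics"])
def box(u0,u1,v0,v1):
    m=np.zeros(W.shape[:2],bool); m[v0:v1,u0:u1]=1; return m
f=W[290:310,270:280,2]; print("floor",np.nanmedian(f), np.nanmedian(W[150:160,60:120,2]))
b=box(150,212,160,216); s=box(268,316,174,236)
for lo,hi in [(.004,.2),(.018,.2),(.033,.2)]: print("clamp",lo,rect(W,b&(W[...,2]>lo)&(W[...,2]<hi)))
print(np.nanmedian(W[b&(W[...,2]>.033)][:,2]))
for lo,hi in [(.003,.2),(.02,.2),(.047,.2),(.07,.2),(.095,.2)]: print("stand",lo,rect(W,s&(W[...,2]>lo)&(W[...,2]<hi)), np.nanmean(W[s&(W[...,2]>lo)],0))
print(np.nanmax(W[s][:,2]))
E
```

```text
floor -0.00019739997227530282 -0.0008715840918960271
clamp 0.004 (array([532.8, 127.5]), array([153.7, 158.8]), 2.7, 1406)
clamp 0.018 (array([534.8, 134. ]), array([121.4,  69.7]), 75.5, 870)
clamp 0.033 (array([534.7, 133.8]), array([70.7, 69.7]), 75.5, 610)
0.03818541632079442
stand 0.003 (array([ 484.5, -181.2]), array([173.1, 133.8]), 0.4, 955) [ 0.48443476 -0.17603476  0.02569928]
stand 0.02 (array([ 483.9, -176.5]), array([41.8, 83.7]), 64.4, 397) [ 0.48320918 -0.17494628  0.05362027]
stand 0.047 (array([ 484.6, -171.1]), array([38.6, 78.4]), 76.5, 143) [ 0.48508489 -0.17463012  0.07546364]
stand 0.07 (array([ 486.1, -176.8]), array([16.2, 24.3]), 61.8, 75) [ 0.48554823 -0.17509333  0.09890573]
stand 0.095 (array([ 486., -177.]), array([16.2, 23.8]), 59.5, 61) [ 0.48581225 -0.17632035  0.10290773]
0.1114185148253265
```

```bash
python3 -m handwheel '[{"tx":-32,"ty":-23.6},{"tx":-32,"ty":-23.6},{"tx":-32,"ty":-23.6},{"tx":-32,"ty":-23.6},{"tx":-32,"ty":-23.6},{"tx":-32,"ty":-23.6},{"tx":-32,"ty":-23.6},{"tx":-32,"ty":-23.6},{"tx":-32,"ty":-23.6},{"tx":-32,"ty":-23.6},{"tx":-32,"ty":-23.6},{"tx":-32,"ty":-23.6}]'
python3 -m handwheel '[{"tx":-32,"ty":-23.6},{"tx":-32,"ty":-23.6},{"tx":-32,"ty":-23.6},{},{},{}]'
python3 - <<'E'
from h import *
p,d,W,M,E=snap("wrist"); np.savez("pics/w1.npz",p=p,W=W); cv2.imwrite("pics/w1.png",p[:,:,::-1])
T=tool(); print(np.round(T,4))
z=W[...,2]
for lo in (.018,.033): print(rect(W,(z>lo)&(z<.06)&(np.hypot(W[...,0]-.535,W[...,1]-.134)<.075)))
E
```

```text
[[-9.649e-01  2.627e-01 -6.000e-04  1.640e-01]
 [ 2.627e-01  9.649e-01 -1.500e-03  6.026e-01]
 [ 2.000e-04 -1.600e-03 -1.000e+00  2.303e-01]
 [ 0.000e+00  0.000e+00  0.000e+00  1.000e+00]]
(array([0., 0.]), array([0., 0.]), 0.0, 0)
(array([0., 0.]), array([0., 0.]), 0.0, 0)$[0]: bad value
$[0]: bad value
```

View pics/w1.png

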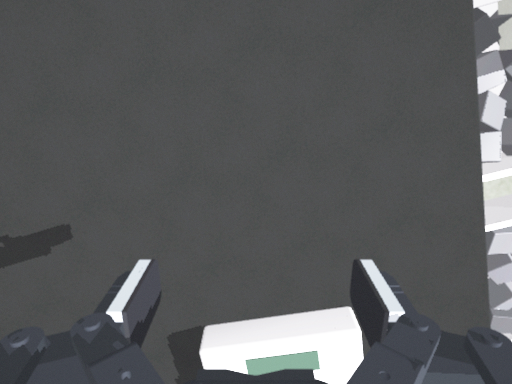

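The arm did not move because the rows were refused; the picture shows only the scale at (280,345) between the fingers. I'll try again with all four keys in each row.

```bash
python3 -m handwheel '[{"tx":-32,"ty":-23.6,"tz":0,"roll":0}]'; python3 -m handwheel '[{"tx":-32,"ty":-24,"tz":0,"roll":0}]'
```

```text
t: 0.23
tool_pos: [0.1862, 0.5741, 0.2304]
tool_rot: [-0.408, -3.113, -0.001]
contact_force: [1.4, -0.5, -0.1]
opening: 0.0854
grip_force: 0.0
t: 0.32
tool_pos: [0.2129, 0.5401, 0.2305]
tool_rot: [-0.411, -3.114, 0.002]
contact_force: [0.8, -0.3, 1.0]
opening: 0.0854
grip_force: 0.0
```

Complete rows are accepted. I'll move the remaining 13 steps.

```bash
python3 -m handwheel '[{"tx":-32,"ty":-24,"tz":0,"roll":0},{"tx":-32,"ty":-24,"tz":0,"roll":0},{"tx":-32,"ty":-24,"tz":0,"roll":0},{"tx":-32,"ty":-24,"tz":0,"roll":0},{"tx":-32,"ty":-24,"tz":0,"roll":0},{"tx":-32,"ty":-24,"tz":0,"roll":0},{"tx":-32,"ty":-24,"tz":0,"roll":0},{"tx":-32,"ty":-24,"tz":0,"roll":0},{"tx":-32,"ty":-24,"tz":0,"roll":0},{"tx":-32,"ty":-24,"tz":0,"roll":0},{"tx":-32,"ty":-24,"tz":0,"roll":0},{"tx":-32,"ty":-24,"tz":0,"roll":0}]' |head -3
python3 -m handwheel '[{"tx":-32,"ty":-20,"tz":0,"roll":0},{"tx":0,"ty":0,"tz":0,"roll":0},{"tx":0,"ty":0,"tz":0,"roll":0},{"tx":0,"ty":0,"tz":0,"roll":0}]' |head -3
python3 - <<'E'
from h import *
T=tool();p,d,W,M,E=snap("wrist"); np.savez("pics/w2.npz",p=p,W=W,E=E); cv2.imwrite("pics/w2.png",p[:,:,::-1])
print(np.round(T,4).tolist())
z=W[...,2]
for lo in (.018,.033): print(rect(W,(z>lo)&(z<.06)&(np.hypot(W[...,0]-.535,W[...,1]-.134)<.075)))
E
```

```text
t: 1.32
tool_pos: [0.509, 0.1597, 0.2311]
tool_rot: [-0.417, -3.114, -0.0]
t: 1.65
tool_pos: [0.5336, 0.1338, 0.2308]
tool_rot: [-0.417, -3.113, -0.0]
[[-0.9647, 0.2632, -0.0012, 0.5336], [0.2632, 0.9647, 0.0003, 0.1338], [0.0012, -0.0, -1.0, 0.2308], [0.0, 0.0, 0.0, 1.0]]
(array([534. , 136.7]), array([122.9,  70.6]), 75.7, 6078)
(array([534. , 136.5]), array([70.2, 70.5]), 75.8, 4342)
```

View pics/w2.png

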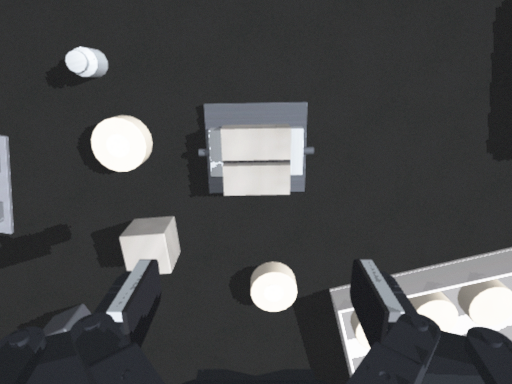

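The wrist view shows the clamped stone, columns 222–290 and rows 125–195, with its groove running along row 162 or so. I'll take the groove's offset from the depth profile.

```bash
python3 - <<'E'
from h import *
f=np.load("pics/w2.npz"); W=f["W"]; p=f["p"]
a=np.radians(75.75-90); cx=np.array([np.cos(a),np.sin(a)]); cy=np.array([-cx[1],cx[0]])
q=W[...,:2]-np.array([.534,.1366]); X=q@cx*1e3; Y=q@cy*1e3
cs=slice(230,282)
for r in list(range(123,132))+list(range(154,170))+list(range(190,199)):
    print(r, np.round(np.nanmedian(X[r,cs]),1), np.round(np.nanmedian(W[r,cs,2])*1e3,1), p[r,cs].mean().round(0), np.round([np.nanmedian(X[r,228:240]),np.nanmedian(X[r,272:284]),p[r,228:240].mean(),p[r,272:284].mean()],1))
print(np.nanmedian(W[135:150,cs,2]))
E
```

```text
123 -36.4 8.0 128.0 [-36.8 -36.  126.1 130.1]
124 -35.4 8.2 134.0 [-35.7 -35.  130.8 133.6]
125 -35.0 13.0 142.0 [-35.  -35.  141.  134.9]
126 -35.0 20.6 140.0 [-35.1 -35.  143.1 132. ]
127 -35.0 28.0 141.0 [-35.  -35.  141.1 145.6]
128 -35.0 34.6 176.0 [-35.1 -35.  162.9 184.2]
129 -34.5 38.2 211.0 [-34.9 -34.2 203.9 209.2]
130 -33.6 38.5 216.0 [-34.  -33.2 220.5 210. ]
131 -32.6 38.4 217.0 [-32.9 -32.3 220.4 210.3]
154 -9.4 38.4 222.0 [ -9.7  -9.1 225.8 222.3]
155 -8.4 38.3 222.0 [ -8.7  -7.9 225.6 222.7]
156 -7.3 38.3 222.0 [ -7.7  -7.  224.6 223.2]
157 -6.2 38.1 222.0 [ -6.6  -5.9 224.3 223. ]
158 -5.2 38.3 222.0 [ -5.6  -4.9 223.9 223.6]
159 -4.2 38.2 210.0 [ -4.6  -3.8 223.5 197.1]
160 -3.2 38.4 154.0 [ -3.6  -0.  184.8 120.2]
161 0.8 26.9 74.0 [ 0.3  1.1 85.4 77.6]
162 1.8 26.7 98.0 [  1.5   2.3  84.6 107.3]
163 2.7 27.6 127.0 [  2.5   2.7 118.8 131.2]
164 2.7 31.9 138.0 [  2.8   2.6 137.8 142.3]
165 2.7 35.9 173.0 [  2.7   2.7 159.8 181.4]
166 3.1 38.7 210.0 [  2.7   3.6 201.2 209.3]
167 4.2 38.4 216.0 [  3.9   4.6 220.  210.3]
168 5.2 38.6 216.0 [  4.9   5.7 220.2 210.7]
169 6.4 38.2 217.0 [  6.    6.7 220.7 211.8]
190 29.2 38.1 222.0 [ 28.9  29.7 224.9 222.1]
191 30.2 38.4 222.0 [ 29.8  30.6 224.6 222.7]
192 31.3 38.5 222.0 [ 31.   31.8 224.2 222.9]
193 32.5 38.5 222.0 [ 32.1  32.8 223.6 223.6]
194 33.6 38.6 204.0 [ 33.2  34.  223.3 189.7]
195 34.7 38.1 136.0 [ 34.4  48.8 179.   94. ]
196 49.7 0.1 51.0 [49.2 50.1 52.8 53.2]
197 50.9 0.1 53.0 [50.3 51.4 53.4 52.6]
198 52.1 0.1 53.0 [51.6 52.6 53.3 54.1]
0.03834825482103643
```

The groove spans X ≈ -2.8 to +2.7 mm about the clamp centre (534.0, 136.6), along 75.75°. The stone top is at z ≈ 38.4 mm, and the groove looks about 11.7 mm deep. Next I'll go over to the gauge.

```bash
python3 -m handwheel '[{"tx":0,"ty":0,"tz":0,"roll":0.12},{"tx":0,"ty":0,"tz":0,"roll":0.12},{"tx":-13.6,"ty":-37,"tz":0,"roll":0},{"tx":-13.6,"ty":-37,"tz":0,"roll":0},{"tx":-13.6,"ty":-37,"tz":0,"roll":0},{"tx":-13.6,"ty":-37,"tz":0,"roll":0},{"tx":-13.6,"ty":-37,"tz":0,"roll":0},{"tx":-13.6,"ty":-37,"tz":0,"roll":0},{"tx":-13.6,"ty":-37,"tz":0,"roll":0},{"tx":-13.6,"ty":-37,"tz":0,"roll":0},{"tx":0,"ty":0,"tz":0,"roll":0},{"tx":0,"ty":0,"tz":0,"roll":0}]' |head -3
python3 -m handwheel '[{"tx":0,"ty":0,"tz":0,"roll":0},{"tx":0,"ty":0,"tz":0,"roll":0}]' |head -3
python3 - <<'E'
from h import *
T=tool();p,d,W,M,E=snap("wrist"); np.savez("pics/w3.npz",p=p,W=W,E=E,T=T); cv2.imwrite("pics/w3.png",p[:,:,::-1])
z=W[...,2]; near=np.hypot(W[...,0]-.486,W[...,1]+.177)<.075
print(np.round(T,3).tolist())
for lo,hi in [(.004,.2),(.02,.2),(.035,.2),(.046,.2),(.07,.2),(.099,.104),(.105,.12)]: print(lo,hi,rect(W,near&(z>lo)&(z<hi)),np.round(np.nanmean(W[near&(z>lo)&(z<hi)],0),4))
E
```

```text
t: 2.7
tool_pos: [0.4853, -0.1781, 0.2313]
tool_rot: [-0.789, -3.041, -0.001]
t: 2.87
tool_pos: [0.4859, -0.176, 0.2313]
tool_rot: [-0.782, -3.043, -0.001]
[[-0.876, 0.482, 0.0, 0.486], [0.482, 0.876, 0.0, -0.176], [0.0, 0.0, -1.0, 0.231], [0.0, 0.0, 0.0, 1.0]]
0.004 0.2 (array([ 483.5, -174.5]), array([ 56. , 120.3]), 64.5, 5305) [ 0.4745 -0.1696  0.0327]
0.02 0.2 (array([ 483.5, -174.5]), array([42. , 84.8]), 64.5, 2827) [ 0.4779 -0.1714  0.0558]
0.035 0.2 (array([ 483.5, -174.5]), array([42. , 84.8]), 64.5, 2677) [ 0.4781 -0.1715  0.0574]
0.046 0.2 (array([ 482.3, -174.3]), array([41.2, 82.3]), 65.1, 1109) [ 0.4772 -0.17    0.0792]
0.07 0.2 (array([ 485.2, -174.4]), array([15.8, 23.7]), 61.0, 651) [ 0.4826 -0.1729  0.0997]
0.099 0.104 (array([ 485.3, -174.2]), array([15.5, 23.7]), 60.8, 385) [ 0.4844 -0.1738  0.1016]
0.105 0.12 (array([ 485.4, -174.9]), array([9.1, 9.9]), 61.2, 126) [ 0.485  -0.1744  0.1093]
```

View pics/w3.png

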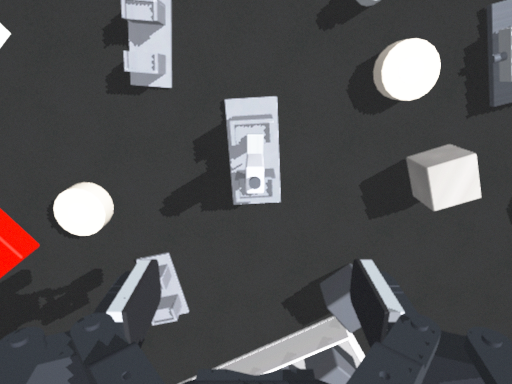

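The gauge is in its stand with the button at (255,183) and aligned with the tool, barrel centre (485.2, -174.3) at 61.0°. The stand centre is (483.5, -174.5) at 64.5°. I'll descend now.

```bash
python3 -m handwheel '[{"tx":1.4,"ty":1.2,"tz":25,"roll":0},{"tx":0,"ty":0,"tz":25,"roll":0},{"tx":0,"ty":0,"tz":25,"roll":0},{"tx":0,"ty":0,"tz":25,"roll":0},{"tx":0,"ty":0,"tz":20,"roll":0},{"tx":0,"ty":0,"tz":20,"roll":0},{"tx":0,"ty":0,"tz":15,"roll":0},{"tx":0,"ty":0,"tz":7,"roll":0},{"tx":0,"ty":0,"tz":0,"roll":0},{"tx":0,"ty":0,"tz":0,"roll":0}]' 50
python3 -m handwheel '[{"tx":0,"ty":0,"tz":0,"roll":0},{"tx":0,"ty":0,"tz":0,"roll":0},{"tx":0,"ty":0,"tz":0,"roll":0},{"tx":0,"ty":0,"tz":0,"roll":0},{"tx":0,"ty":0,"tz":0,"roll":0},{"tx":0,"ty":0,"tz":0,"roll":0},{"tx":0,"ty":0,"tz":0,"roll":0},{"tx":0,"ty":0,"tz":0,"roll":0}]' 0 60
```

```text
t: 3.75
tool_pos: [0.4854, -0.1754, 0.0697]
tool_rot: [0.784, 3.042, 0.0]
contact_force: [-0.0, -0.2, 1.2]
opening: 0.05
grip_force: 0.0
t: 4.42
tool_pos: [0.486, -0.1767, 0.0708]
tool_rot: [0.786, 3.039, -0.001]
contact_force: [-0.7, 0.4, 5.8]
opening: 0.0152
grip_force: 59.2
```

```bash
python3 -m handwheel '[{"tx":0,"ty":0,"tz":-5,"roll":0},{"tx":0,"ty":0,"tz":-15,"roll":0},{"tx":0,"ty":0,"tz":-20,"roll":0},{"tx":0,"ty":0,"tz":-20,"roll":0},{"tx":0,"ty":0,"tz":-20,"roll":0},{"tx":0,"ty":0,"tz":-10,"roll":0},{"tx":0,"ty":0,"tz":0,"roll":0},{"tx":0,"ty":0,"tz":0,"roll":0},{"tx":0,"ty":0,"tz":0,"roll":0},{"tx":0,"ty":0,"tz":0,"roll":0}]'
python3 - <<'E'
from h import *
for i in range(4):
    p,d,W,M,E=snap("wrist"); o=ctrl.get_obs(); print(np.round(o["tool_pos"],4),np.round(o["contact_force"],2))
np.savez("pics/w4.npz",p=p,W=W,d=d); cv2.imwrite("pics/w4.png",cv2.resize(p[:,:,::-1],(768,576)))
s=snap("side"); cv2.imwrite("pics/s4.png",cv2.resize(s[0][60:260,180:400,::-1],None,fx=3,fy=3,interpolation=2)[:600,:660])
E
```

```text
t: 5.25
tool_pos: [0.4839, -0.1755, 0.1572]
tool_rot: [-0.785, -3.038, -0.001]
contact_force: [-0.6, 0.0, -2.7]
opening: 0.0152
grip_force: 58.5
[ 0.4841 -0.1756  0.1574] [-0.56 -0.17 -1.16]
[ 0.4842 -0.1757  0.1577] [-0.17  0.47 -1.61]
[ 0.4844 -0.1758  0.158 ] [ 0.18 -0.83 -2.25]
[ 0.4846 -0.1759  0.1583] [-0.88  0.04 -1.76]
```

View pics/w4.png

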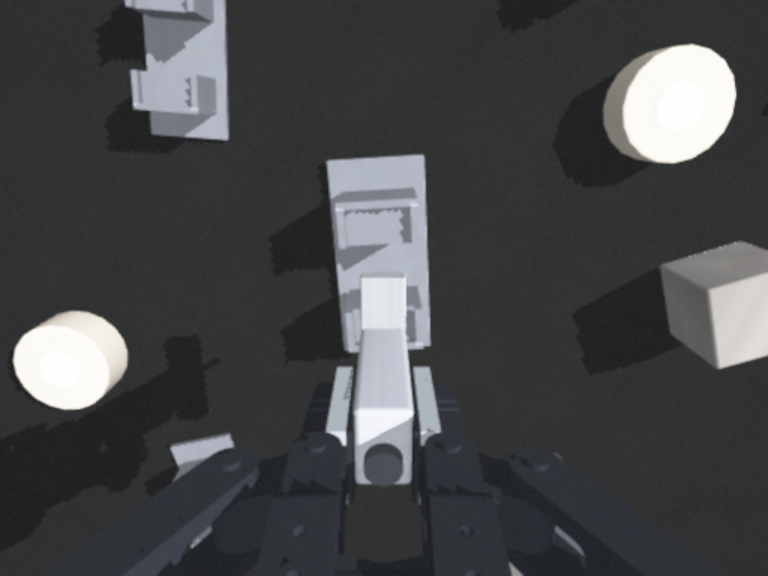

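View pics/s4.png

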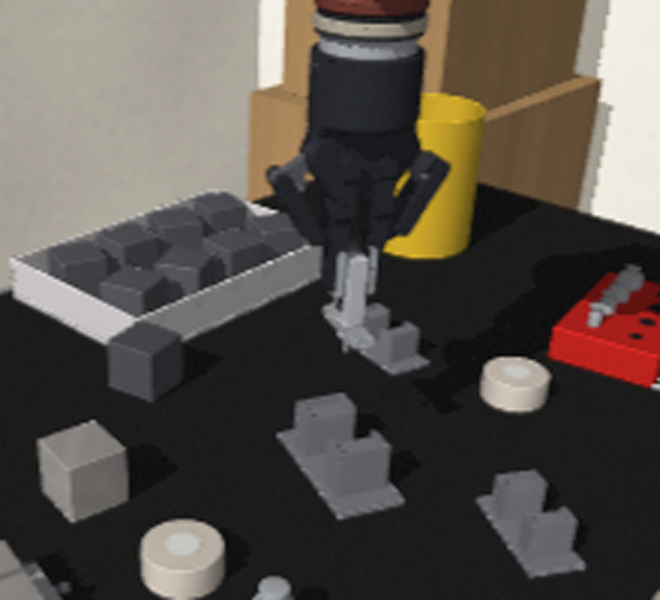

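The gauge is held upright between the fingers, barrel top at about (383,445) and foot end at (383,300); the side view shows the probe hanging free at about (345,345). I'll fit its pose in the tool frame.

```bash
python3 - <<'E'
from h import *
f=np.load("pics/w4.npz"); d=f["d"]; c=optics.camera_params("wrist")
P=world("w",d,c["mtx"],c["tool_from_camera"])*1e3
def plane(sl):
    q=P[sl].reshape(-1,3); q=q[~np.isnan(q[:,0])]; m=np.median(q,0); q=q[np.linalg.norm(q-m,axis=1)<25]
    n=np.linalg.svd(q-q.mean(0))[2][2]; return np.round(q.mean(0),1),np.round(n,3)
print("top",plane(np.s_[300:320,242:246])); print("front",plane(np.s_[228:266,245:268])); print("foot",plane(np.s_[190:214,244:268]))
for r in list(range(180,224,3))+list(range(262,325,4)): print(r,np.round(P[r,256],1))
m=(P[...,2]<-5)&(P[...,2]>-45)
# foot region side edges
for r in (192,200,208,240): 
    g=[u for u in range(225,290) if abs(P[r,u,2]-np.median(P[r,250:262,2]))<4]; print(r,P[r,g[0],1].round(1),P[r,g[-1],1].round(1))
E
```

```text
top (array([  0.4,  -3.3, -35.3]), array([ 0.037, -0.994, -0.105]))
front (array([13.4,  1.6, -8.5]), array([-1.   ,  0.004, -0.   ]))
foot (array([22.6,  1.4, 22.9]), array([ 0.026, -0.008,  1.   ]))
180 [ -5.4   2.1 152.3]
183 [31.7  1.7 26.3]
186 [31.1  1.7 23.2]
189 [29.4  1.7 23.2]
192 [28.   1.7 22.7]
195 [26.   1.7 23.5]
198 [24.5  1.7 23. ]
201 [22.7  1.7 23.3]
204 [21.4  1.7 22.4]
207 [18.9  1.7 24.3]
210 [17.8  1.7 22.7]
213 [15.8  1.7 23.5]
216 [14.5  1.7 22.4]
219 [13.   1.7 22. ]
222 [13.6  1.7 16.7]
262 [ 13.1   1.6 -21.8]
266 [ 13.2   1.6 -25.1]
270 [ 13.5   1.5 -28.4]
274 [ 12.7   1.5 -30. ]
278 [ 11.6   1.5 -31. ]
282 [  9.2   1.5 -30.2]
286 [  8.1   1.5 -31.3]
290 [  6.3   1.5 -31.3]
294 [  4.7   1.5 -31.6]
298 [  6.5   1.5 -36.4]
302 [  6.5   1.5 -38.9]
306 [  4.5   1.5 -38.5]
310 [  3.1   1.5 -39. ]
314 [  0.8   1.5 -38.4]
318 [ -0.8   1.5 -38.7]
322 [ -3.7   1.5 -37.4]
192 -6.1 9.0
200 -6.2 9.0
208 -6.3 9.1
240 -6.4 9.2
```

```bash
python3 -m handwheel '[{"tx":13.4,"ty":37,"tz":0,"roll":0},{"tx":13.4,"ty":37,"tz":0,"roll":0},{"tx":13.4,"ty":37,"tz":0,"roll":0},{"tx":13.4,"ty":37,"tz":0,"roll":0},{"tx":13.4,"ty":37,"tz":0,"roll":0},{"tx":13.4,"ty":37,"tz":0,"roll":0},{"tx":13.4,"ty":37,"tz":0,"roll":0},{"tx":13.4,"ty":37,"tz":0,"roll":0},{"tx":0,"ty":0,"tz":0,"roll":-0.12},{"tx":0,"ty":0,"tz":0,"roll":-0.12},{"tx":0,"ty":0,"tz":0,"roll":-0.016},{"tx":0,"ty":0,"tz":0,"roll":0}]' |head -3
python3 -m handwheel '[{"tx":0,"ty":0,"tz":15,"roll":0},{"tx":0,"ty":0,"tz":20,"roll":0},{"tx":0,"ty":0,"tz":15,"roll":0},{"tx":0,"ty":0,"tz":10,"roll":0},{"tx":0,"ty":0,"tz":0,"roll":0},{"tx":0,"ty":0,"tz":0,"roll":0},{"tx":0,"ty":0,"tz":0,"roll":0},{"tx":0,"ty":0,"tz":0,"roll":0},{"tx":0,"ty":0,"tz":0,"roll":0},{"tx":0,"ty":0,"tz":0,"roll":0}]'
cat > g.py <<'E'
from h import *
import sys
T=tool(); p,d,W,M,E=snap("wrist"); c=optics.camera_params("wrist"); P=world("w",d,c["mtx"],c["tool_from_camera"])*1e3
cv2.imwrite(sys.argv[1],cv2.resize(p[:,:,::-1],(768,576)))
print(np.round(T,4).tolist())
print("front",np.round(np.nanmedian(P[230:264,246:267],(0,1)),2),"foottop z",np.nanmedian(P[192:214,246:267,2]))
for cs in (slice(222,236),slice(276,288)):
    print([(r,)+tuple(np.round(np.nanmedian(P[r,cs],0)[[0,2]],1))+(int(p[r,cs].mean()),) for r in range(196,240,2)], np.nanmedian(P[200,cs,1]))
E
python3 g.py pics/w5.png
```

```text
t: 6.5
tool_pos: [0.5345, 0.1349, 0.1591]
tool_rot: [-0.394, -3.116, 0.0]
t: 7.33
tool_pos: [0.5353, 0.1349, 0.1003]
tool_rot: [0.391, 3.115, 0.001]
contact_force: [-0.4, 0.3, -1.6]
opening: 0.015
grip_force: 59.5
[[-0.9689, 0.2474, 0.0017, 0.5353], [0.2474, 0.9689, 0.0002, 0.1349], [-0.0016, 0.0006, -1.0, 0.1003], [0.0, 0.0, 0.0, 1.0]]
front [13.07  1.72 -9.32] foottop z 22.90385723250321
[(196, np.float64(11.2), np.float64(61.9), 230), (198, np.float64(9.9), np.float64(61.9), 230), (200, np.float64(8.6), np.float64(61.6), 228), (202, np.float64(7.1), np.float64(61.9), 227), (204, np.float64(5.6), np.float64(62.2), 215), (206, np.float64(-0.4), np.float64(73.8), 114), (208, np.float64(-0.8), np.float64(71.1), 145), (210, np.float64(-0.7), np.float64(67.3), 145), (212, np.float64(-0.7), np.float64(63.8), 165), (214, np.float64(-1.4), np.float64(62.0), 204), (216, np.float64(-2.8), np.float64(61.9), 163), (218, np.float64(-4.3), np.float64(62.1), 151), (220, np.float64(-5.7), np.float64(62.0), 184), (222, np.float64(-7.2), np.float64(62.2), 221), (224, np.float64(-8.5), np.float64(61.
[... 749 characters left out ...]
7), (212, np.float64(-0.6), np.float64(63.7), 157), (214, np.float64(-1.3), np.float64(61.8), 218), (216, np.float64(-2.9), np.float64(62.2), 218), (218, np.float64(-4.3), np.float64(62.2), 219), (220, np.float64(-5.7), np.float64(62.1), 220), (222, np.float64(-7.1), np.float64(61.9), 220), (224, np.float64(-8.5), np.float64(61.9), 221), (226, np.float64(-10.1), np.float64(62.1), 222), (228, np.float64(-11.4), np.float64(61.8), 222), (230, np.float64(-12.9), np.float64(61.8), 223), (232, np.float64(-14.5), np.float64(62.2), 223), (234, np.float64(-15.9), np.float64(62.0), 223), (236, np.float64(-17.5), np.float64(62.3), 223), (238, np.float64(-19.0), np.float64(62.1), 223)] 18.45361049525758
```

View pics/w5.png

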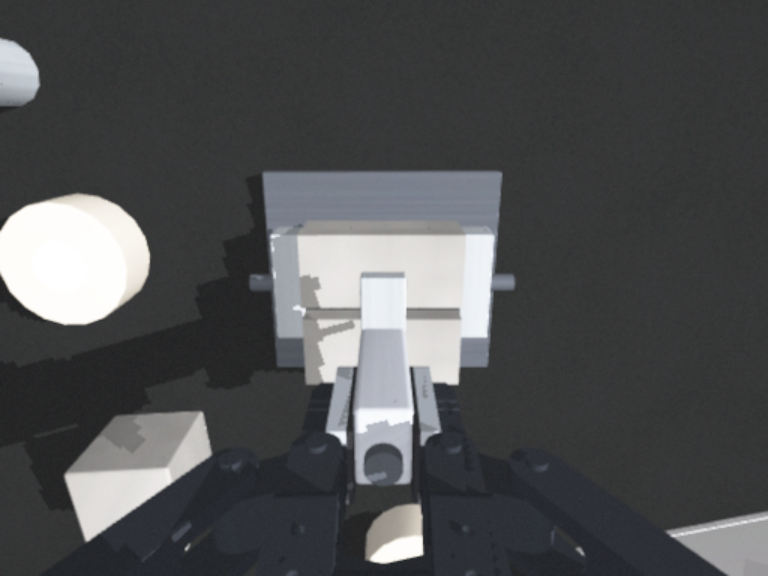

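The groove crosses the picture at about row 313, visible on both sides of the foot. Its centre lies 0.85 mm further along tool +x than the barrel's axis. I'll correct that and feel downwards.

```bash
python3 -m handwheel '[{"tx":0.9,"ty":0,"tz":4,"roll":0},{"tx":0,"ty":0,"tz":4,"roll":0},{"tx":0,"ty":0,"tz":3,"roll":0},{"tx":0,"ty":0,"tz":0,"roll":0},{"tx":0,"ty":0,"tz":0,"roll":0},{"tx":0,"ty":0,"tz":0,"roll":0},{"tx":0,"ty":0,"tz":0,"roll":0},{"tx":0,"ty":0,"tz":0,"roll":0}]'
python3 -m handwheel '[{"tx":0,"ty":0,"tz":1,"roll":0},{"tx":0,"ty":0,"tz":1,"roll":0},{"tx":0,"ty":0,"tz":1,"roll":0},{"tx":0,"ty":0,"tz":1,"roll":0},{"tx":0,"ty":0,"tz":0,"roll":0},{"tx":0,"ty":0,"tz":0,"roll":0},{"tx":0,"ty":0,"tz":0,"roll":0}]'
```

```text
t: 8.05
tool_pos: [0.5339, 0.135, 0.0885]
tool_rot: [0.391, 3.117, 0.0]
contact_force: [0.0, 0.3, -2.4]
opening: 0.0153
grip_force: 59.5
t: 8.63
tool_pos: [0.5338, 0.135, 0.0843]
tool_rot: [0.391, 3.117, 0.0]
contact_force: [-0.0, -0.9, -2.4]
opening: 0.0151
grip_force: 59.5
```

```bash
python3 g.py pics/w6.png | head -2; python3 -m handwheel '[{"tx":0,"ty":0,"tz":0.5,"roll":0},{"tx":0,"ty":0,"tz":0.5,"roll":0},{"tx":0,"ty":0,"tz":0,"roll":0},{"tx":0,"ty":0,"tz":0,"roll":0},{"tx":0,"ty":0,"tz":0,"roll":0}]'
```

```text
[[-0.969, 0.2472, 0.0, 0.5338], [0.2472, 0.969, 0.0, 0.135], [-0.0, 0.0, -1.0, 0.0843], [0.0, 0.0, 0.0, 1.0]]
front [13.08  1.72 -9.09] foottop z 22.880361399333594
t: 9.1
tool_pos: [0.5338, 0.135, 0.0833]
tool_rot: [-0.391, -3.117, 0.0]
contact_force: [-0.6, 0.1, -2.1]
opening: 0.0149
grip_force: 59.5
```

No force 3 mm below the stone's top, so the probe is in the groove. I'll keep going down towards the floor.

```bash
python3 -m handwheel '[{"tx":0,"ty":0,"tz":1,"roll":0},{"tx":0,"ty":0,"tz":1,"roll":0},{"tx":0,"ty":0,"tz":1,"roll":0},{"tx":0,"ty":0,"tz":1,"roll":0},{"tx":0,"ty":0,"tz":1,"roll":0},{"tx":0,"ty":0,"tz":1,"roll":0},{"tx":0,"ty":0,"tz":1,"roll":0},{"tx":0,"ty":0,"tz":0,"roll":0},{"tx":0,"ty":0,"tz":0,"roll":0},{"tx":0,"ty":0,"tz":0,"roll":0}]'
python3 -m handwheel '[{"tx":0,"ty":0,"tz":0.5,"roll":0},{"tx":0,"ty":0,"tz":0.5,"roll":0},{"tx":0,"ty":0,"tz":0.5,"roll":0},{"tx":0,"ty":0,"tz":0.5,"roll":0},{"tx":0,"ty":0,"tz":0.5,"roll":0},{"tx":0,"ty":0,"tz":0.5,"roll":0},{"tx":0,"ty":0,"tz":0,"roll":0},{"tx":0,"ty":0,"tz":0,"roll":0},{"tx":0,"ty":0,"tz":0,"roll":0}]'
python3 g.py pics/w7.png | cut -c1-400
```

```text
t: 9.93
tool_pos: [0.5338, 0.135, 0.0763]
tool_rot: [0.391, 3.117, -0.0]
contact_force: [-0.5, 0.6, -2.0]
opening: 0.0153
grip_force: 59.5
t: 10.68
tool_pos: [0.534, 0.135, 0.0735]
tool_rot: [0.391, 3.117, 0.0]
contact_force: [0.5, 0.4, 1.2]
opening: 0.0153
grip_force: 60.0
[[-0.969, 0.2472, 0.0005, 0.534], [0.2472, 0.969, 0.0, 0.135], [-0.0005, 0.0002, -1.0, 0.0735], [0.0, 0.0, 0.0, 1.0]]
front [13.1   1.71 -9.16] foottop z 22.88485080204733
[(196, np.float64(20.8), np.float64(35.4), 155), (198, np.float64(19.7), np.float64(35.1), 156), (200, np.float64(18.5), np.float64(35.3), 155), (202, np.float64(17.2), np.float64(35.6), 156), (204, np.float64(16.0), np.float64(35.4), 156), (206, np.float64(14.9), np.float64(35.2), 156), (208, np.float64(13.7), np.float64(35.1), 155), (210, np.float64(12.5), np.float64(35.1), 155), (212, np.float6
[(196, np.float64(20.9), np.float64(35.1), 226), (198, np.float64(19.7), np.float64(35.3), 226), (200, np.float64(18.6), np.float64(34.9), 225), (202, np.float64(17.3), np.float64(35.2), 225), (204, np.float64(16.0), np.float64(35.5), 225), (206, np.float64(14.8), np.float64(35.4), 226), (208, np.float64(13.5), np.float64(35.6), 225), (210, np.float64(12.5), np.float64(35.0), 226), (212, np.float6
```

Force is up by about 3 N, so the probe stands on the floor; the foot is still about 4.4 mm above the stone. I'll press on gently.

```bash
python3 -m handwheel '[{"tx":0,"ty":0,"tz":0.5,"roll":0},{"tx":0,"ty":0,"tz":0.5,"roll":0},{"tx":0,"ty":0,"tz":0.5,"roll":0},{"tx":0,"ty":0,"tz":0.5,"roll":0},{"tx":0,"ty":0,"tz":0.5,"roll":0},{"tx":0,"ty":0,"tz":0.5,"roll":0},{"tx":0,"ty":0,"tz":0.4,"roll":0},{"tx":0,"ty":0,"tz":0,"roll":0},{"tx":0,"ty":0,"tz":0,"roll":0},{"tx":0,"ty":0,"tz":0,"roll":0}]' | sed -n '1,2p;4p'
python3 -m handwheel '[{"tx":0,"ty":0,"tz":0.2,"roll":0},{"tx":0,"ty":0,"tz":0.2,"roll":0},{"tx":0,"ty":0,"tz":0,"roll":0},{"tx":0,"ty":0,"tz":0,"roll":0}]'| sed -n '1,2p;4p'
```

```text
t: 11.57
tool_pos: [0.5339, 0.135, 0.0699]
contact_force: [0.7, -0.7, 0.2]
t: 11.9
tool_pos: [0.5338, 0.135, 0.0695]
contact_force: [1.0, -0.4, 1.7]
```

```bash
for i in 1; do python3 -m handwheel '[{"tx":0,"ty":0,"tz":0.2,"roll":0},{"tx":0,"ty":0,"tz":0.2,"roll":0},{"tx":0,"ty":0,"tz":0,"roll":0},{"tx":0,"ty":0,"tz":0,"roll":0}]'| sed -n '1,2p;4p'; done
python3 -m handwheel '[{"tx":0,"ty":0,"tz":0.2,"roll":0},{"tx":0,"ty":0,"tz":0.1,"roll":0},{"tx":0,"ty":0,"tz":0,"roll":0},{"tx":0,"ty":0,"tz":0,"roll":0}]'| sed -n '1,2p;4p'
```

```text
t: 12.23
tool_pos: [0.5339, 0.135, 0.0692]
contact_force: [0.6, -0.6, 2.3]
t: 12.57
tool_pos: [0.5339, 0.135, 0.0691]
contact_force: [-0.5, -0.6, 4.5]
```

```bash
python3 -m handwheel '[{"tx":0,"ty":0,"tz":0.2,"roll":0},{"tx":0,"ty":0,"tz":0,"roll":0},{"tx":0,"ty":0,"tz":0,"roll":0},{"tx":0,"ty":0,"tz":0,"roll":0}]'| sed -n '1,2p;4p'
python3 -m handwheel '[{"tx":0,"ty":0,"tz":0.2,"roll":0},{"tx":0,"ty":0,"tz":0,"roll":0},{"tx":0,"ty":0,"tz":0,"roll":0},{"tx":0,"ty":0,"tz":0,"roll":0}]'| sed -n '1,2p;4p'
```

```text
t: 12.9
tool_pos: [0.534, 0.135, 0.0691]
contact_force: [-0.7, -0.7, 5.4]
t: 13.23
tool_pos: [0.534, 0.135, 0.0691]
contact_force: [-1.8, -0.1, 7.2]
```

```bash
python3 -m handwheel '[{"tx":0,"ty":0,"tz":0.2,"roll":0},{"tx":0,"ty":0,"tz":0.2,"roll":0},{"tx":0,"ty":0,"tz":0,"roll":0},{"tx":0,"ty":0,"tz":0,"roll":0},{"tx":0,"ty":0,"tz":0,"roll":0},{"tx":0,"ty":0,"tz":0,"roll":0},{"tx":0,"ty":0,"tz":0,"roll":0},{"tx":0,"ty":0,"tz":0,"roll":0},{"tx":0,"ty":0,"tz":0,"roll":0},{"tx":0,"ty":0,"tz":0,"roll":0}]'
python3 - <<'E'
from h import *
p,d,W,M,E=snap("wrist"); c=optics.camera_params("wrist"); P=world("w",d,c["mtx"],c["tool_from_camera"])*1e3
cv2.imwrite("pics/w8.png",cv2.resize(p[140:340,170:340,::-1],None,fx=3,fy=3,interpolation=cv2.INTER_CUBIC))
np.savez("pics/w8.npz",d=d,p=p)
print("stone z",[np.nanmedian(P[196:204,s,2]) for s in (slice(222,234),slice(278,288))])
q=P[230:264,246:267].reshape(-1,3); print("front normal",np.linalg.svd(q-q.mean(0),full_matrices=False)[2][2],q.mean(0))
q=P[188:214,246:267].reshape(-1,3); print("foot",np.linalg.svd(q-q.mean(0),full_matrices=False)[2][2],q.mean(0))
print("button", np.round(P[290:330:2,250:260].mean(1),1).tolist())
E
```

```text
t: 14.07
tool_pos: [0.5341, 0.135, 0.0691]
tool_rot: [0.391, 3.117, -0.0]
contact_force: [-2.5, -0.8, 8.2]
opening: 0.0152
grip_force: 61.1
stone z [np.float64(30.7992847732311), np.float64(30.91516534451354)]Traceback (most recent call last):
  File "<stdin>", line 6, in <module>
    u, s, vh = gufunc(a, signature=signature)
               ~~~~~~^^^^^^^^^^^^^^^^^^^^^^^^
    raise LinAlgError("SVD did not converge")
numpy.linalg.LinAlgError: SVD did not converge
```

View pics/w8.png

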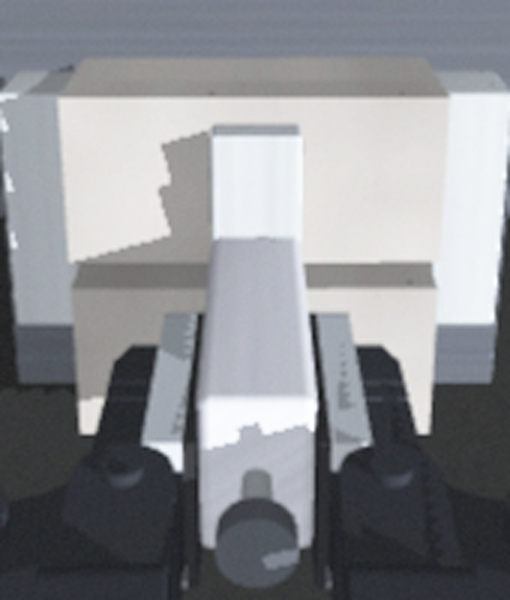

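The foot lies flat on the stone across the groove (groove at about row 275), with the button raised at (257,545). I'll press a little more to keep a margin over 5 N, then hold.

```bash
python3 -m handwheel '[{"tx":0,"ty":0,"tz":0.2,"roll":0},{"tx":0,"ty":0,"tz":0.2,"roll":0},{"tx":0,"ty":0,"tz":0.2,"roll":0},{"tx":0,"ty":0,"tz":0.2,"roll":0},{"tx":0,"ty":0,"tz":0,"roll":0},{"tx":0,"ty":0,"tz":0,"roll":0}]'
python3 -m handwheel '[{"tx":0,"ty":0,"tz":0,"roll":0},{"tx":0,"ty":0,"tz":0,"roll":0},{"tx":0,"ty":0,"tz":0,"roll":0},{"tx":0,"ty":0,"tz":0,"roll":0},{"tx":0,"ty":0,"tz":0,"roll":0},{"tx":0,"ty":0,"tz":0,"roll":0},{"tx":0,"ty":0,"tz":0,"roll":0},{"tx":0,"ty":0,"tz":0,"roll":0}]'
python3 - <<'E'
from h import *
d=np.load("pics/w8.npz")["d"]; c=optics.camera_params("wrist"); P=world("w",d,c["mtx"],c["tool_from_camera"])*1e3
for s in (np.s_[230:264,246:267],np.s_[188:214,246:267]):
    q=P[s].reshape(-1,3); q=q[~np.isnan(q).any(1)]; print(len(q),np.linalg.svd(q-q.mean(0),full_matrices=False)[2][2].round(3),q.mean(0).round(2))
print("button", [(r,np.round(np.nanmean(P[r,252:258],0),1).tolist()) for r in range(294,336,4)])
E
```

```text
t: 14.62
tool_pos: [0.5342, 0.135, 0.069]
tool_rot: [0.391, 3.117, -0.0]
contact_force: [-3.2, -0.9, 12.2]
opening: 0.0155
grip_force: 61.7
t: 15.28
tool_pos: [0.5342, 0.135, 0.0691]
tool_rot: [0.391, 3.117, -0.0]
contact_force: [-3.2, -0.6, 11.6]
opening: 0.0151
grip_force: 61.7
711 [ 1.    -0.007 -0.002] [13.12  1.72 -8.73]
545 [-0.     0.014 -1.   ] [22.83  1.79 22.84]
button [(294, [4.0, 1.1, -31.0]), (298, [3.2, 1.1, -32.4]), (302, [2.9, 1.1, -34.4]), (306, [5.4, 1.1, -40.1]), (310, [6.1, 1.1, -43.2]), (314, [5.5, 1.1, -44.6]), (318, [3.9, 1.1, -44.7]), (322, [2.3, 1.1, -44.8]), (326, [0.4, 1.1, -44.7]), (330, [-1.5, 1.1, -44.6]), (334, [-2.7, 1.1, -45.1])]
```

The reading is about 7.5 mm pushed in (depth ≈ 12.5 mm), and the contact is steady and flat. I'll lift off and go back to the stand.

```bash
python3 -m handwheel '[{"tx":0,"ty":0,"tz":-1,"roll":0},{"tx":0,"ty":0,"tz":-2,"roll":0},{"tx":0,"ty":0,"tz":-4,"roll":0},{"tx":0,"ty":0,"tz":-8,"roll":0},{"tx":0,"ty":0,"tz":-15,"roll":0},{"tx":0,"ty":0,"tz":-20,"roll":0},{"tx":0,"ty":0,"tz":-20,"roll":0},{"tx":0,"ty":0,"tz":-15,"roll":0},{"tx":-0.9,"ty":0,"tz":-7,"roll":0},{"tx":0,"ty":0,"tz":0,"roll":0.12},{"tx":0,"ty":0,"tz":0,"roll":0.12},{"tx":0,"ty":0,"tz":0,"roll":0.016}]' | head -4
python3 -m handwheel '[{"tx":-13.4,"ty":-37,"tz":0,"roll":0},{"tx":-13.4,"ty":-37,"tz":0,"roll":0},{"tx":-13.4,"ty":-37,"tz":0,"roll":0},{"tx":-13.4,"ty":-37,"tz":0,"roll":0},{"tx":-13.4,"ty":-37,"tz":0,"roll":0},{"tx":-13.4,"ty":-37,"tz":0,"roll":0},{"tx":-13.4,"ty":-37,"tz":0,"roll":0},{"tx":-13.4,"ty":-37,"tz":0,"roll":0},{"tx":1.4,"ty":-1,"tz":0,"roll":0},{"tx":0,"ty":0,"tz":0,"roll":0},{"tx":0,"ty":0,"tz":0,"roll":0}]'
python3 -m handwheel '[{"tx":0,"ty":0,"tz":15,"roll":0},{"tx":0,"ty":0,"tz":20,"roll":0},{"tx":0,"ty":0,"tz":20,"roll":0},{"tx":0,"ty":0,"tz":10,"roll":0},{"tx":0,"ty":0,"tz":5,"roll":0},{"tx":0,"ty":0,"tz":0,"roll":0},{"tx":0,"ty":0,"tz":0,"roll":0},{"tx":0,"ty":0,"tz":0,"roll":0},{"tx":0,"ty":0,"tz":0,"roll":0}]'
python3 - <<'E'
from h import *
p,d,W,M,E=snap("wrist"); np.savez("pics/w9.npz",d=d,p=p); c=optics.camera_params("wrist"); P=world("w",d,c["mtx"],c["tool_from_camera"])*1e3
cv2.imwrite("pics/w9.png",cv2.resize(p[140:340,170:340,::-1],None,fx=3,fy=3,interpolation=cv2.INTER_CUBIC))
for s in (np.s_[230:264,246:267],np.s_[188:214,246:267]): print(np.nanmedian(P[s],(0,1)).round(2))
print("button", np.nanmedian(P[316:330,252:258,2]))
for lo,hi in((34,43),(44,52),(64,72)): 
    m=(P[...,2]>lo)&(P[...,2]<hi)&(np.abs(P[...,1])<40)&(abs(P[...,0])<65); print(lo,rect(P,m))
E
```

```text
t: 16.28
tool_pos: [0.534, 0.1347, 0.1585]
tool_rot: [-0.79, -3.039, 0.001]
contact_force: [-0.3, 0.6, -2.9]
t: 17.2
tool_pos: [0.4828, -0.1758, 0.1584]
tool_rot: [-0.785, -3.04, -0.002]
contact_force: [0.5, 0.2, -1.2]
opening: 0.0153
grip_force: 60.1
t: 17.95
tool_pos: [0.4843, -0.1766, 0.0907]
tool_rot: [0.785, 3.039, -0.001]
contact_force: [-0.2, -0.0, -1.9]
opening: 0.0152
grip_force: 60.0
[13.4   1.6  -9.32]
[23.02  1.68 22.95]
button -44.61232832025928
34 (array([0., 0.]), array([0., 0.]), 0.0, 0)
44 (array([10686.5,   657.8]), array([42094.9, 67769.4]), 86.6, 2774)
64 (array([13953.6,   513.6]), array([42030.2, 61076.3]), 86.5, 304)
```

View pics/w9.png

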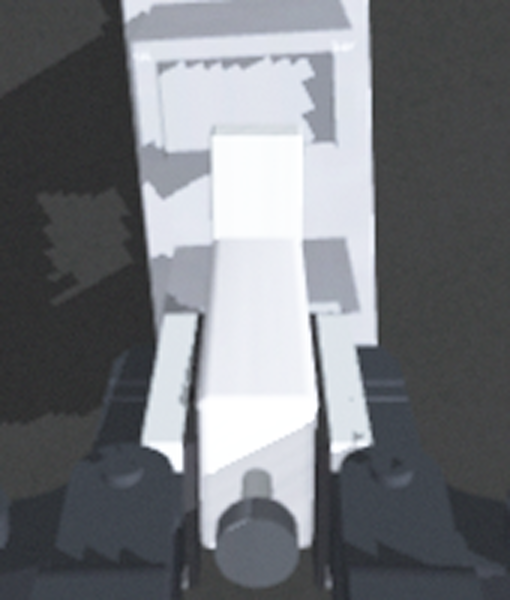

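The gauge hangs over the stand between the lips, with the far seat visible at (235,105). It is within 1 mm of the stand's centre, about 20 mm up, and the reading is unchanged. I'll lower it.

```bash
python3 -m handwheel '[{"tx":0,"ty":0,"tz":6,"roll":0},{"tx":0,"ty":0,"tz":6,"roll":0},{"tx":0,"ty":0,"tz":4,"roll":0},{"tx":0,"ty":0,"tz":1,"roll":0},{"tx":0,"ty":0,"tz":1,"roll":0},{"tx":0,"ty":0,"tz":0.5,"roll":0},{"tx":0,"ty":0,"tz":0,"roll":0},{"tx":0,"ty":0,"tz":0,"roll":0},{"tx":0,"ty":0,"tz":0,"roll":0}]' | sed -n '1,2p;4p'
python3 -m handwheel '[{"tx":0,"ty":0,"tz":0.5,"roll":0},{"tx":0,"ty":0,"tz":0.3,"roll":0},{"tx":0,"ty":0,"tz":0.3,"roll":0},{"tx":0,"ty":0,"tz":0,"roll":0},{"tx":0,"ty":0,"tz":0,"roll":0}]' | sed -n '1,2p;4p'
```

```text
t: 18.75
tool_pos: [0.4835, -0.1764, 0.0709]
contact_force: [-1.2, 1.1, 0.7]
t: 19.17
tool_pos: [0.4836, -0.1764, 0.0709]
contact_force: [-4.7, 2.5, 7.8]
```

Seated. I'll relieve the pressure, open and retreat.

```bash
python3 -m handwheel '[{"tx":0,"ty":0,"tz":-0.8,"roll":0},{"tx":0,"ty":0,"tz":0,"roll":0},{"tx":0,"ty":0,"tz":0,"roll":0}]' | sed -n '1,2p;4p'
python3 -m handwheel '[{"tx":0,"ty":0,"tz":0,"roll":0},{"tx":0,"ty":0,"tz":0,"roll":0},{"tx":0,"ty":0,"tz":0,"roll":0},{"tx":0,"ty":0,"tz":0,"roll":0},{"tx":0,"ty":0,"tz":0,"roll":0}]' 50
python3 -m handwheel '[{"tx":0,"ty":0,"tz":-10,"roll":0},{"tx":0,"ty":0,"tz":-20,"roll":0},{"tx":0,"ty":0,"tz":-25,"roll":0},{"tx":0,"ty":0,"tz":-25,"roll":0},{"tx":0,"ty":0,"tz":-25,"roll":0},{"tx":0,"ty":0,"tz":-25,"roll":0},{"tx":0,"ty":0,"tz":-20,"roll":0},{"tx":0,"ty":0,"tz":0,"roll":0},{"tx":0,"ty":0,"tz":0,"roll":0},{"tx":0,"ty":0,"tz":0,"roll":0},{"tx":0,"ty":0,"tz":0,"roll":0}]'
python3 - <<'E'
from h import *
p,d,W,M,E=snap("wrist"); z=W[...,2]; near=np.hypot(W[...,0]-.484,W[...,1]+.175)<.075
cv2.imwrite("pics/w10.png",p[:,:,::-1])
for lo,hi in [(.004,.2),(.02,.2),(.07,.2),(.099,.104),(.106,.13)]: print(lo,hi,rect(W,near&(z>lo)&(z<hi)),np.nanmedian(z[near&(z>lo)&(z<hi)]))
E
```

```text
t: 19.42
tool_pos: [0.4837, -0.1765, 0.0709]
contact_force: [-2.0, 1.1, 3.3]
t: 19.83
tool_pos: [0.4833, -0.1763, 0.0702]
tool_rot: [-0.786, -3.042, -0.0]
contact_force: [0.6, 0.3, 0.3]
opening: 0.0502
grip_force: 0.0
t: 20.75
tool_pos: [0.4825, -0.1758, 0.2187]
tool_rot: [-0.785, -3.039, -0.001]
contact_force: [1.0, -0.7, -0.9]
opening: 0.05
grip_force: 0.0
0.004 0.2 (array([ 483.4, -174.4]), array([ 56., 120.]), 64.5, 5571) 0.03813907099157432
0.02 0.2 (array([ 483.4, -174.5]), array([42. , 84.6]), 64.4, 2996) 0.04495151243394119
0.07 0.2 (array([ 483.1, -174.3]), array([15.8, 24.3]), 61.2, 712) 0.10164449301825643
0.099 0.104 (array([ 483. , -174.4]), array([15.7, 24.2]), 61.6, 420) 0.10166514898240647
0.106 0.13 (array([ 483.2, -174.4]), array([8.6, 9.8]), 61.4, 139) 0.11547514071034409
```

View pics/w10.png

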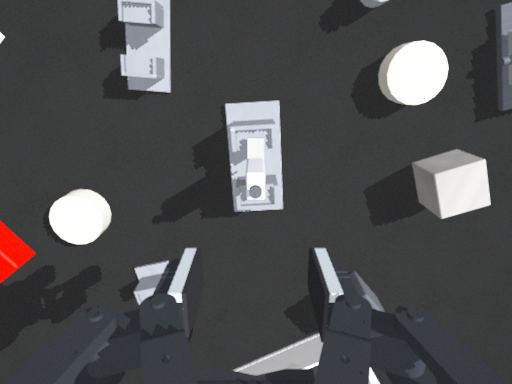

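The gauge stands upright in the stand (button at 255,190), within 0.5 mm of centre. The button top is at z = 115.5 mm, so the probe is still about 7.5 mm in. Handing in.

```bash
python3 -c "
from station import ctrl
print(ctrl.finish_job())"
```

```text
the job is handed in; nothing more can be done
None
```

I gauged the groove at about 12.5 mm deep and put the gauge back upright in its stand with the reading held; the job is handed in, but no verdict came back.

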